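Load a slug and slide it to the marking notch

TASK

Stand the widest of the three white slugs upright in the round pocket of the steel slide, fully down, and let go of it. Then grip the slide's post and push the slide to the left along its bed until you feel the spring ball click into the notch, with the slug right in front of the marking pin; do not run on past the notch. Finish while still gripping the post with the slide resting at the notch, and leave the other two slugs and the glue bottle near them where they stand.

Things in the scene. Friction and masses are not known exactly. Their poses are not given: they have to be found in the camera images.
- slug_wide_centre (a point): centre (half-way up, on the axis) of the slug to load: a white plain tube standing upright, 35 mm diameter, 72 mm tall, about 30 g; the widest and tallest of the three white slugs. z is its axis, up. Grip it round its diameter, in its upper half.
- slug_thin_centre (a point): centre of a white slug, 26 mm diameter, 60 mm tall, standing loose; leave it alone
- slug_short_centre (a point): centre of a white slug, 26 mm diameter, 49 mm tall, standing loose; leave it alone
- glue_centre (a point): centre (56 mm up) of a white squeeze bottle of glue, 33 mm diameter, 112 mm tall, standing loose; leave it alone
- bed: fixed aluminium guide bed, 380 mm along its y, 80 mm along its x, plate 12 mm thick with two dark strips up to 24 mm high; a 38 mm ledge on its far (+x) side carries the plunger block. Origin: centre of its underside on the worktop. The slide runs along the bed's +y (to the robot's left); the bed is turned by up to 0.18 rad about z.
- slide (a joint): travel of the steel slide along the bed's +y in m, range 0 to 0.16, starts at 0 to 0.02; stays where it is left, drags with about 2 to 3 N. A flat bar 44 mm wide, 245 mm long, its top 36 mm above the worktop, reaching 140 mm ahead of the pocket and 105 mm behind it. A V notch in its far edge is level (in y) with the pocket's centre.
- pocket (a point): centre of the round pocket's floor, on the slide, 40 mm above the worktop; axes as the bed's, y is the way of travel. Pocket 39 mm in diameter, 24 mm deep, in an aluminium block 50 x 50 mm whose top is 64 mm above the worktop. A seated slug's centre is 36 mm above this point, its top 112 mm above the worktop.
- post_foot (a point): dark steel grip post standing on the slide 85 mm behind the pocket (towards -y, the robot's right): 18 mm (x) by 24 mm (y), rising 70 mm above this point; this point is the centre of its foot, 36 mm above the worktop, axes as the bed's. The lowest 6 mm are a flange 30 x 34 mm. Grip it 40 to 60 mm above this point.
- pin_tip (a point): tip of the level marking pin on the dark plunger block, fixed on the bed's far side, 50 to 130 mm ahead of the pocket (differs from start to start); axes as the bed's. 85 mm above the worktop, 26 mm beyond the slide's centre line. The block is 34 mm wide in y; its upright reaches 102 mm above the worktop.
- ball_axis (a point): spring ball in the plunger block, 10 mm diameter, directly below the pin tip (same y), 29 mm above the worktop, pressing on the slide's far edge with about 9 N. It drops 3.5 mm into the V notch when the pocket is level with the pin in y, draws the slide in over the last 4 mm or so on either side, then resists pushing on: about 4 N to start climbing, up to 9 N to leave, besides the drag.

How it is judged:
By the outcome, as a careful person would: the job done as asked, in the order asked, and still so for the second after the job is handed in, while the arm keeps its last pose, push and grip.
It also fails if it takes over 48 s, if anything falls off the work surface, if the arm or the gripper's body presses on something with over 40 N, if the wrist force passes 120 N, or if a joint passes its speed limit or range.

ROBOT

A 7-joint arm with a two-finger parallel gripper is mounted at the origin on a cart in front of the work surface, level with it; the furniture and walls round the work are solid. World frame = base frame: x ahead of the robot, y to its left, z up, the work surface at z = 0. Lengths are in mm, angles in rad, forces in N, time in s.
With the tool pointing down it reaches from about 350 to 900 mm from the base axis. Payload 8.1 kg.
Tool frame: the origin (TCP) lies at the very end of the fingers, on their centre line; the grasp point (between the pads) lies 19 mm behind it; z points along the fingers, y is the line along which they close (so a half turn about z gives the same grasp; the last joint's range is limited). The gripper opens to 85 mm and grips with 20 to 120 N. Pads are 22 mm wide; open, the fingers measure 114 mm over their backs; the gripper's body (76 mm by 85 mm) begins 54 mm behind the grasp point. The pads swing forward as they close: fully open they stand 13 mm farther back than shut.
Start: joints at [1.159, 0.434, 0.025, 1.573, -0.012, 1.134, -0.075], TCP at [189.924, -595.458, 231.323] pointing down, gripper open.
Joint ranges: [-2.62, 2.62], [-0.44, 2.09], [-1.27, 1.32], [0.08, 2.57], [-1.32, 4.46], [0.12, 2], [-2.74, 2.74]. Speed limits (rad/s): [2.22, 2.22, 3.01, 3.01, 3.14, 3.14, 3.14].

INTERFACE

Orientations are given as a unit quaternion [x, y, z, w].
In Python, from plant import r, eyes, job gives the robot as it stands. The module is installed in compiled form; this text tells all that it offers.
- The arm moves only by the tool carry_out, never from a script. Its argument "moves" is a list of rows, each a list of 7 numbers: the shift along the tool's x, y, z in mm, then the turn, a rotation vector about the tool's x, y, z in degrees, then the opening, from 0 (shut) to 1 (fully open). A call has 1 to 20 rows; each row is the pose to reach, as a shift and turn from the pose commanded when the call began, along the tool's axes at that moment; what a row does not reach only later rows make up. A row lasts 1/12 s, in which the tool goes at most 41.7 mm and 7.16 degrees, less where a joint would pass 70% of its speed; a pose out of reach is approached as far as the arm can. A call with a gripper value outside its range is refused whole. The fingers move at their own pace and stop on an object; "newtons" is the grip in N (left out, the last holds). Time passes only in rows, so rows that repeat a pose let the fingers close. It gives the time, the measured TCP pose, the force, the opening and the grip force at its end, in the units of the state.
- r.observe(): the state, without advancing time (a new reading comes with each control period).
- eyes.grab_frame(name): name is "scene" or "top" or "wrist"; returns the picture (420x560x3 uint8, blue, green, red); there is no depth.
- eyes.get_calibration(name): a dict with "fov_y" (degrees; the focal length in pixels is half the picture's height over the tangent of half this angle, whatever the lens; pixels are square), "cx", "cy" (the principal point, pixels), "R" (3x3) and "t" (3): a world point X has camera coordinates R X + t. Camera axes: x right, y down, z forward; pixel columns grow to the right and rows downward; lengths in mm; the calibration is good to about 2 mm. A picture is of the moment at which its call begins: read the wrist's pose just before it. get_calibration takes no time and is no camera call; for the wrist camera it gives the pose at the moment of the call.
- job.hand_in(): hands the job in; it is judged then, once.
The state is a dict: "time": time; "joint_pos": joint angles; "joint_vel": joint speeds; "tau": joint torques, N m; "eef_pos": TCP position; "ee_rot": TCP orientation; "force": force on the tool from outside, world axes, zero at the start; "moment": the same for the moment, N m; "grip_width": finger opening in mm; "finger_force": force on a finger pad.
Only numpy, scipy, OpenCV 4.12 (cv2) and the standard library are available. Lean on these libraries where they do the work, as an engineer would, in place of code of your own. Each camera call takes 0.05 s, during which the arm holds its last target. There are 200 camera calls.

## Working session

There is one attempt and no reset: what is moved stays moved. The work goes in short steps, Python scripts to look and compute and a tool call to move; the robot and the scene stay as the last step left them, time stands still between calls to the robot, and variables do not carry over. Pictures are saved under pics/ and viewed, at most 10 in all, crops included, and the job is handed in when it is done.

Besides the shell and the picture viewer there is one more tool, called after "Call:" in YAML: its name, and indented under it one key for each argument. carry_out: Moves the arm, as the interface text tells. Its arguments: {"type":"object","properties":{"moves":{"type":"array","items":{"type":"array","items":{"type":"number"}}},"newtons":{"type":"number"}},"required":["moves"]}

```bash
mkdir -p pics
python3 - <<'E'
from plant import r, eyes, job
import cv2,json
s=r.observe();print({k:s[k] for k in('time','eef_pos','ee_rot','force','grip_width')})
for n in('scene','top'):
    c=eyes.get_calibration(n);print(n,c)
    cv2.imwrite(f'pics/{n}0.png',cv2.resize(eyes.grab_frame(n),(800,600),interpolation=cv2.INTER_CUBIC))
E
```

```text
{'time': 0.0, 'eef_pos': array([ 189.75633093, -594.95838866,  230.50143313]), 'ee_rot': array([ 9.88107673e-01,  1.53761435e-01, -1.71397096e-04, -7.85851844e-04]), 'force': array([-0.89513679, -0.50802934, -0.48355126]), 'grip_width': 85.52390662182538}
scene {'fov_y': 45.04290308413894, 'cx': 278.4519601897288, 'cy': 212.20682584689527, 'R': array([[-0.77594847, -0.63070878,  0.01050688],
       [-0.31425212,  0.37206846, -0.87339033],
       [ 0.54694568, -0.6810077 , -0.48690752]]), 't': array([302.03410163, 305.75752735, 633.49045807])}
top {'fov_y': 55.76556318324981, 'cx': 283.25125545280906, 'cy': 211.71607203449832, 'R': array([[ 0.03695544, -0.99930686,  0.00448381],
       [-0.97033491, -0.03695606, -0.23892345],
       [ 0.23892354,  0.00447873, -0.97102805]]), 't': array([-175.23616439,  536.90623981,  944.08589201])}
```

View pics/top0.png

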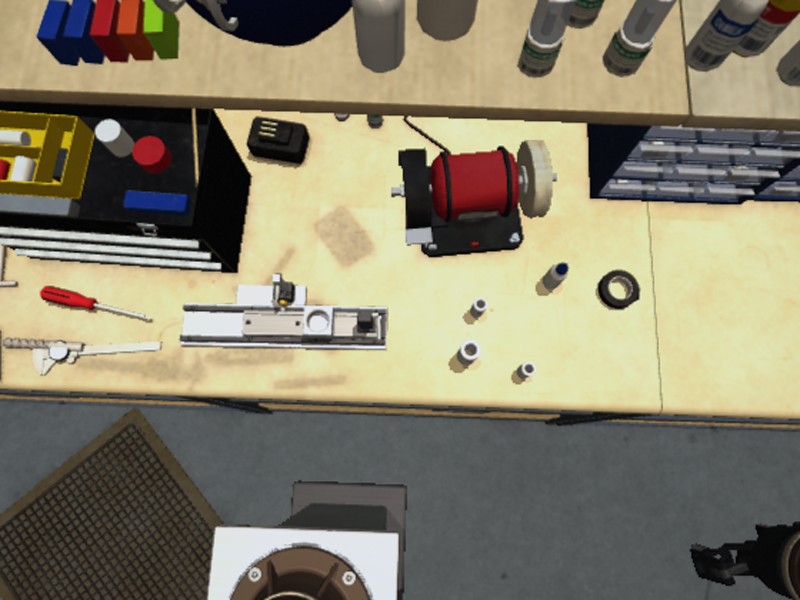

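View pics/scene0.png

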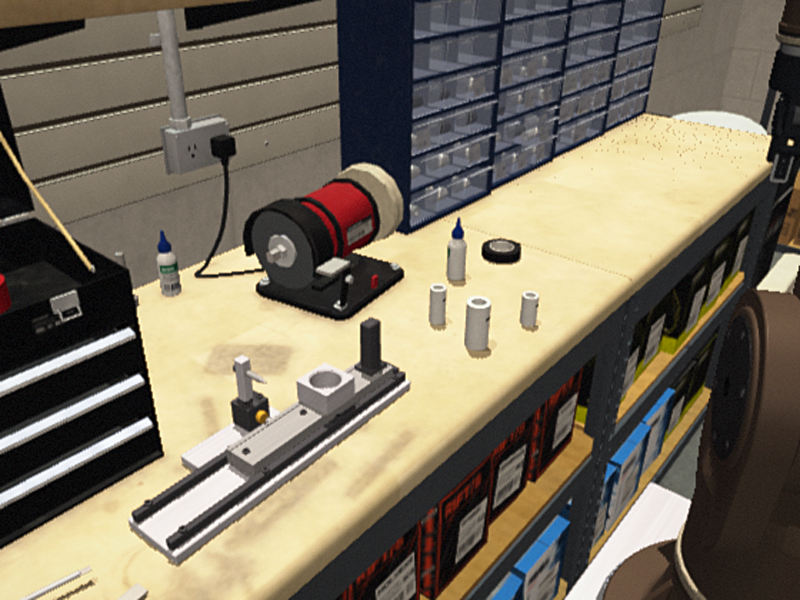

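Top view (800×600): the wide slug's rim is at (469,349), the pocket rim at (318,320), the post top near (367,316) and the plunger block at (285,290). In the scene view the slug top is at (478,302), the pocket rim at (325,379), the post top at (371,323) and the pin tip at about (266,381).

```bash
cat > h.py <<'E'
from plant import r, eyes, job
import numpy as np, cv2
from scipy.spatial.transform import Rotation as Ro
def ray(c,u,v):
    f=210/np.tan(np.radians(c['fov_y']/2))
    R=np.array(c['R']);return -R.T@np.array(c['t']),R.T@np.array([(u-c['cx'])/f,(v-c['cy'])/f,1])
def onz(c,u,v,z):
    o,d=ray(c,u,v);return o+d*(z-o[2])/d[2]
def proj(c,X):
    f=210/np.tan(np.radians(c['fov_y']/2));p=np.array(c['R'])@np.array(X,float)+c['t'];return f*p[0]/p[2]+c['cx'],f*p[1]/p[2]+c['cy']
def totool(s,X):  # world point -> tool axes (mm) from TCP
    return Ro.from_quat(s['ee_rot']).inv().apply(np.array(X)-s['eef_pos'])
E
python3 - <<'E'
from h import *
T=eyes.get_calibration('top');S=eyes.get_calibration('scene')
for n,z,a,b in(('slug',72,(469,349),(478,302)),('pocket',64,(318,320),(325,379)),('post',106,(367,314),(371,323)),('pin',85,None,(266,381)),('thin',60,(480,304),(438,288)),('short',49,(527,369),(530,295)),('glue',112,(562,268),(458,222))):
    print(n,[onz(c,p[0]*.7,p[1]*.7,z)[:2].round(1) if p else None for c,p in((T,a),(S,b))])
print([onz(T,u*.7,v*.7,0)[:2].round(0) for u,v in((182,347),(386,349))])
im=eyes.grab_frame('top');cv2.imwrite('pics/c1.png',cv2.resize(im[185:275,120:385],None,fx=3,fy=3,interpolation=cv2.INTER_CUBIC))
E
```

```text
slug [array([ 462.7, -269.6]), array([ 460.6, -268.2])]
pocket [array([505.7,  -3. ]), array([503.3,   0.7])]
post [array([510.5, -92. ]), array([501.2, -82.4])]
pin [None, array([531.2,  68.2])]
thin [array([ 546.7, -289.9]), array([ 542.7, -284.2])]
short [array([ 434.7, -374.7]), array([ 434.1, -373.5])]
glue [array([ 603.1, -424. ]), array([ 598. , -411.4])]
[array([458., 256.]), array([ 469., -123.])]
```

View pics/c1.png

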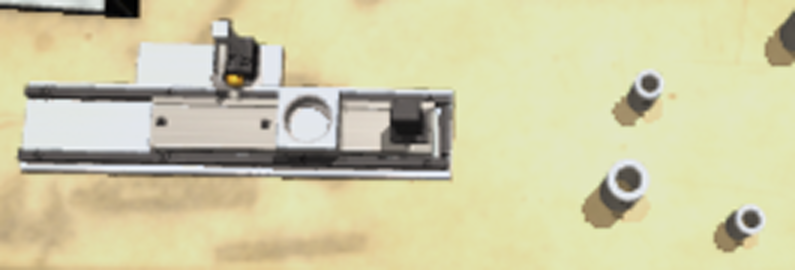

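The two views agree to a few mm. The slug is at about (462,-269), the pocket at (504,-1) and the post at (506,-87), with the bed yaw about +0.03. Next I go above the slug.

Run:
```python
from h import *
s=r.observe();print(totool(s,[461.5,-269,170]), Ro.from_quat(s['ee_rot']).as_matrix().round(3))
```

```text
[ 357.96760202 -228.00931294   60.93069742] [[ 0.953  0.304 -0.   ]
 [ 0.304 -0.953  0.001]
 [-0.    -0.001 -1.   ]]
```

Call:
carry_out:
  moves:
    - [30, -19, 0, 0, 0, 4, 1]
    - [60, -38, 0, 0, 0, 8, 1]
    - [90, -57, 0, 0, 0, 12, 1]
    - [120, -76, 0, 0, 0, 16, 1]
    - [150, -95, 0, 0, 0, 16, 1]
    - [180, -114, 5, 0, 0, 16, 1]
    - [210, -133, 10, 0, 0, 16, 1]
    - [240, -152, 20, 0, 0, 16, 1]
    - [270, -171, 30, 0, 0, 16, 1]
    - [300, -190, 40, 0, 0, 16, 1]
    - [330, -209, 50, 0, 0, 16, 1]
    - [350, -222, 60, 0, 0, 16, 1]
    - [358, -228, 61, 0, 0, 16, 1]
    - [358, -228, 61, 0, 0, 16, 1]
    - [358, -228, 61, 0, 0, 16, 1]
    - [358, -228, 61, 0, 0, 16, 1]
    - [358, -228, 61, 0, 0, 16, 1]
  newtons: 30

```text
time: 1.57
eef_pos: [460.7, -271.5, 170.8]
ee_rot: [1.0, 0.013, 0.0, 0.001]
force: [0.1, -0.8, -0.2]
grip_width: 85.3
finger_force: 0.0
```

Run:
```python
from h import *
s=r.observe();c=eyes.get_calibration('wrist');im=eyes.grab_frame('wrist')
import pickle;pickle.dump((c,s),open('w1.pkl','wb'))
print(s['time'],s['eef_pos'],Ro.from_quat(s['ee_rot']).as_matrix().round(3),s['force'])
print(proj(c,[461.5,-269,72]),c['R'],-c['R'].T@c['t'])
cv2.imwrite('pics/w1.png',cv2.resize(im,(800,600),interpolation=cv2.INTER_CUBIC))
```

```text
1.5667 [ 460.72231384 -271.47116617  170.80907709] [[ 1.     0.026  0.   ]
 [ 0.026 -1.    -0.001]
 [ 0.     0.001 -1.   ]] [ 0.14910002 -0.81404319 -0.21679542]
(np.float64(277.5922169325911), np.float64(203.93573972765927)) [[ 0.02620989 -0.99965451  0.00197631]
 [-0.95672704 -0.02451115  0.28995271]
 [-0.2898041  -0.00949042 -0.95703893]] [ 534.36259756 -268.05951226  314.70883899]
```

View pics/w1.png

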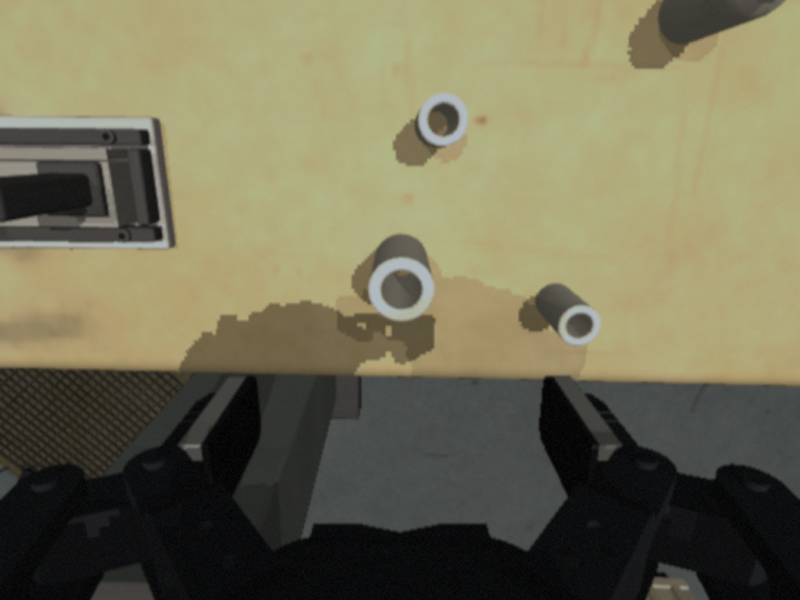

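The wrist view shows the slug rim centred at (401,289). The bed's right end corners are at (158,118) and (174,247).

Run:
```python
from h import *
import pickle;c,s=pickle.load(open('w1.pkl','rb'))
p=onz(c,401*.7,289*.7,72);print(p,totool(s,[p[0],p[1],39]))
a,b=[onz(c,u*.7,v*.7,12) for u,v in((158,118),(174,247))];print(a,b,np.arctan2((a-b)[1],(a-b)[0]),np.linalg.norm(a-b))
```

```text
[ 462.84839535 -271.31263421   72.        ] [  2.1078835   -0.25073321 131.80922622]
[ 547.33708163 -124.92159019   12.        ] [ 469.50369169 -125.85433688   12.        ] 0.011983315205880201 77.83897870569425
```

Call:
carry_out:
  moves:
    - [1, 0, 25, 0, 0, 0, 1]
    - [2, 0, 55, 0, 0, 0, 1]
    - [2, 0, 85, 0, 0, 0, 1]
    - [2, 0, 110, 0, 0, 0, 1]
    - [2, 0, 125, 0, 0, 0, 1]
    - [2, 0, 132, 0, 0, 0, 1]
    - [2, 0, 132, 0, 0, 0, 1]
    - [2, 0, 132, 0, 0, 0, 0.2]
    - [2, 0, 132, 0, 0, 0, 0.2]
    - [2, 0, 132, 0, 0, 0, 0.2]
    - [2, 0, 132, 0, 0, 0, 0.2]
    - [2, 0, 132, 0, 0, 0, 0.2]
    - [2, 0, 132, 0, 0, 0, 0.2]
    - [2, 0, 132, 0, 0, 0, 0.2]
    - [2, 0, 132, 0, 0, 0, 0.2]
    - [2, 0, 132, 0, 0, 0, 0.2]
  newtons: 30

```text
time: 2.95
eef_pos: [464.4, -269.9, 39.3]
ee_rot: [1.0, 0.015, 0.001, 0.001]
force: [-1.1, -0.2, 7.7]
grip_width: 34.0
finger_force: 29.9
```

Call:
carry_out:
  moves:
    - [0, 0, -10, 0, 0, 0, 0.2]
    - [0, 0, -35, 0, 0, 0, 0.2]
    - [0, 0, -70, 0, 0, 0, 0.2]
    - [0, 0, -105, 0, 0, 0, 0.2]
    - [6, -20, -130, 0, 0, 0, 0.2]
    - [12, -50, -136, 0, 0, 0, 0.2]
    - [18, -80, -136, 0, 0, 0, 0.2]
    - [24, -110, -136, 0, 0, 0, 0.2]
    - [30, -140, -136, 0, 0, 0, 0.2]
    - [36, -170, -136, 0, 0, 0, 0.2]
    - [42, -200, -136, 0, 0, 0, 0.2]
    - [48, -230, -136, 0, 0, 0, 0.2]
    - [49, -255, -136, 0, 0, 0, 0.2]
    - [49, -265, -136, 0, 0, 0, 0.2]
    - [49, -267, -136, 0, 0, 0, 0.2]
    - [49, -267, -136, 0, 0, 0, 0.2]
    - [49, -267, -136, 0, 0, 0, 0.2]
    - [49, -267, -136, 0, 0, 0, 0.2]

```text
time: 4.45
eef_pos: [504.8, -3.0, 174.4]
ee_rot: [1.0, 0.013, -0.0, 0.0]
force: [-0.3, -0.7, -1.1]
grip_width: 34.1
finger_force: 29.9
```

Run:
```python
from h import *
s=r.observe();c=eyes.get_calibration('wrist');im=eyes.grab_frame('wrist')
import pickle;pickle.dump((c,s),open('w2.pkl','wb'))
print(s['time'],s['eef_pos'],Ro.from_quat(s['ee_rot']).as_matrix().round(3),s['force'],s['grip_width'])
print([np.array(proj(c,X))/.7 for X in([504,-1,64],[506,-87,106],s['eef_pos'])])
cv2.imwrite('pics/w2.png',cv2.resize(im,(800,600),interpolation=cv2.INTER_CUBIC))
```

```text
4.45 [504.75759978  -2.99709698 174.37477   ] [[ 1.     0.027 -0.   ]
 [ 0.027 -1.    -0.001]
 [-0.     0.001 -1.   ]] [-0.34244697 -0.72335874 -1.12521276] 34.10393601769035
[array([397.50265035, 287.89832275]), array([580.53063976, 313.54993692]), array([402.93533443, 379.23961709])]
```

View pics/w2.png

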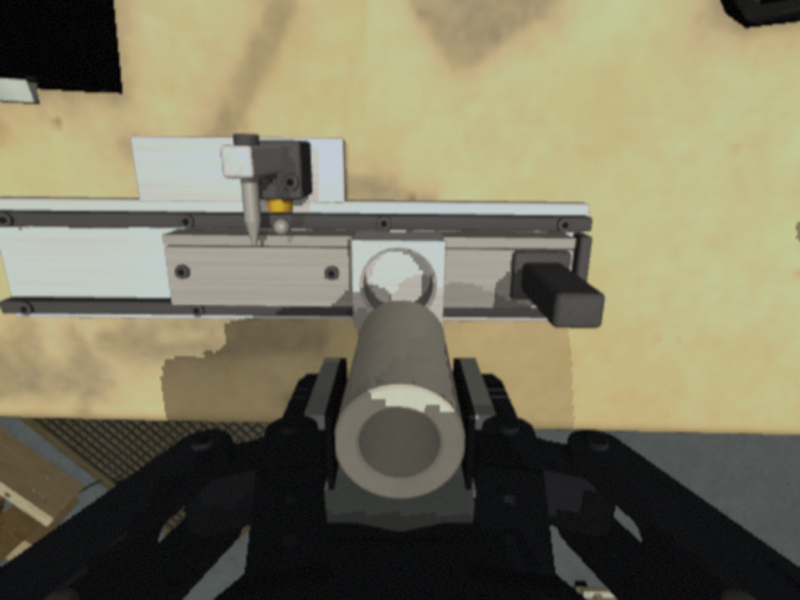

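The pocket rim spans columns 362–436 (centre 399), with its far edge at row about 247. The block's far edge is at row 240, columns 352–445. The slug top ring is centred at (400,441), and the pin tip is at about (255,243), with the ball at (282,226).

Run:
```python
from h import *
import pickle;c,s=pickle.load(open('w2.pkl','rb'))
P=lambda u,v,z:onz(c,u*.7,v*.7,z).round(1)
print('rim far',P(399,247,64),'L,R',P(362,283,64),P(436,283,64),'block far',P(352,240,64),P(445,240,64))
q=P(400,441,s['eef_pos'][2]+33);print('slug top',q,s['eef_pos'])
print('pin',P(255,243,85),'ball',P(282,226,34))
a,b=P(5,198,12),P(588,203,12);print('bed edge',a,b,np.arctan2(-(a-b)[0],(a-b)[1]))
a,b=P(165,233,36),P(350,236,36);print('slide edge',a,b,np.arctan2(-(a-b)[0],(a-b)[1]))
```

```text
rim far [527.   -1.2  64. ] L,R [506.3  18.6  64. ] [507.4 -22.1  64. ] block far [530.1  24.1  64. ] [531.5 -25.8  64. ]
slug top [503.4  -2.  207.4] [504.75759978  -2.99709698 174.37477   ]
pin [531.4  69.9  85. ] ball [531.8  68.5  34. ]
bed edge [541.2 247.2  12. ] [ 547.9 -120.3   12. ] 0.01822927301390477
slide edge [526.1 137.5  36. ] [527.2  27.9  36. ] 0.010036159374426933
```

Call:
carry_out:
  moves:
    - [3, -0.6, 25, 0, 0, 0, 0.2]
    - [3, -0.6, 45, 0, 0, 0, 0.2]
    - [3, -0.6, 58, 0, 0, 0, 0.2]
    - [3, -0.6, 64, 0, 0, 0, 0.2]
    - [3, -0.6, 67, 0, 0, 0, 0.2]
    - [3, -0.6, 70, 0, 0, 0, 0.2]
    - [3, -0.6, 72, 0, 0, 0, 0.2]
    - [3, -0.6, 74, 0, 0, 0, 0.2]
    - [3, -0.6, 75, 0, 0, 0, 0.2]
    - [3, -0.6, 75, 0, 0, 0, 0.2]
    - [3, -0.6, 75, 0, 0, 0, 0.2]

```text
time: 5.42
eef_pos: [508.0, -0.4, 99.6]
ee_rot: [1.0, 0.015, 0.0, 0.0]
force: [0.3, -0.1, 0.2]
grip_width: 33.9
finger_force: 29.9
```

Run:
```python
from h import *
s=r.observe();im=eyes.grab_frame('wrist');im2=eyes.grab_frame('scene');c=eyes.get_calibration('scene')
print(s['time'],s['eef_pos'],s['force'],s['grip_width'])
u,v=map(int,proj(c,[504,-1,80]));print(u,v)
a=cv2.resize(im[120:350,180:380],(400,460),interpolation=cv2.INTER_CUBIC);b=cv2.resize(im2[v-58:v+57,u-50:u+50],(400,460),interpolation=cv2.INTER_CUBIC)
cv2.imwrite('pics/w3.png',np.hstack([a,b]))
```

```text
5.4167 [ 5.07992176e+02 -3.76056230e-01  9.95740099e+01] [ 0.32200089 -0.12683199  0.16015496] 33.90615900247201
227 257
```

View pics/w3.png

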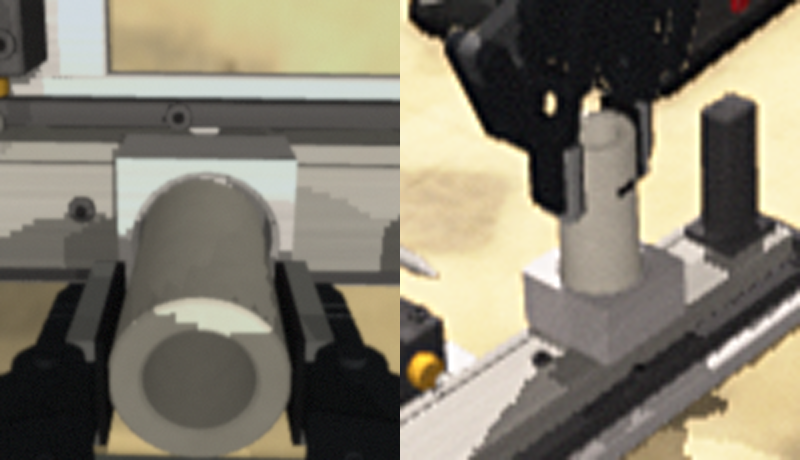

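The slug is in the pocket mouth with no contact force. The gap is slightly larger on the right, at crop (275,235), so I shift 0.5 mm that way and lower.

Call:
carry_out:
  moves:
    - [0, 0.5, 2, 0, 0, 0, 0.2]
    - [0, 0.5, 4, 0, 0, 0, 0.2]
    - [0, 0.5, 7, 0, 0, 0, 0.2]
    - [0, 0.5, 10, 0, 0, 0, 0.2]
    - [0, 0.5, 13, 0, 0, 0, 0.2]
    - [0, 0.5, 16, 0, 0, 0, 0.2]
    - [0, 0.5, 18, 0, 0, 0, 0.2]
    - [0, 0.5, 19, 0, 0, 0, 0.2]
    - [0, 0.5, 19.5, 0, 0, 0, 0.2]
    - [0, 0.5, 19.5, 0, 0, 0, 0.2]

```text
time: 6.35
eef_pos: [507.8, -0.9, 79.7]
ee_rot: [1.0, 0.015, -0.0, 0.0]
force: [-0.9, -0.1, -0.1]
grip_width: 34.2
finger_force: 29.9
```

Smooth so far. I lower a little more until it touches the floor.

Call:
carry_out:
  moves:
    - [0, 0, 0.7, 0, 0, 0, 0.2]
    - [0, 0, 1.4, 0, 0, 0, 0.2]
    - [0, 0, 1.4, 0, 0, 0, 0.2]
    - [0, 0, 1.4, 0, 0, 0, 0.2]

```text
time: 6.68
eef_pos: [508.2, -0.9, 79.2]
ee_rot: [1.0, 0.015, 0.001, 0.0]
force: [-2.9, 0.9, 9.6]
grip_width: 34.5
finger_force: 30.7
```

Call:
carry_out:
  moves:
    - [0, 0, 0, 0, 0, 0, 0.6]
    - [0, 0, 0, 0, 0, 0, 0.6]
    - [0, 0, 0, 0, 0, 0, 0.6]
    - [0, 0, 0, 0, 0, 0, 0.6]
    - [0, 0, -8, 0, 0, 0, 0.6]
    - [0, 0, -25, 0, 0, 0, 0.6]
    - [0, 0, -50, 0, 0, 0, 0.6]
    - [0, 0, -80, 0, 0, 0, 0.6]
    - [-1, 25, -95, 0, 0, 0, 0.6]
    - [-2, 55, -95, 0, 0, 0, 0.6]
    - [-2, 78, -95, 0, 0, 0, 0.6]
    - [-2, 85, -95, 0, 0, 0, 0.6]
    - [-2, 85, -95, 0, 0, 0, 0.6]
    - [-2, 85, -95, 0, 0, 0, 0.6]
    - [-2, 85, -95, 0, 0, 0, 0.6]

```text
time: 7.93
eef_pos: [508.3, -84.3, 173.4]
ee_rot: [1.0, 0.016, -0.0, -0.0]
force: [0.6, 0.0, -0.2]
grip_width: 51.2
finger_force: 0.0
```

Run:
```python
from h import *
s=r.observe();c=eyes.get_calibration('wrist');im=eyes.grab_frame('wrist')
import pickle;pickle.dump((c,s),open('w4.pkl','wb'))
print(s['time'],s['eef_pos'],s['force'],s['grip_width'])
cv2.imwrite('pics/w4.png',cv2.resize(im,(800,600),interpolation=cv2.INTER_CUBIC))
```

```text
7.9333 [508.31988039 -84.32130239 173.42786425] [ 0.58576101  0.02750028 -0.16210614] 51.21278038873931
```

View pics/w4.png

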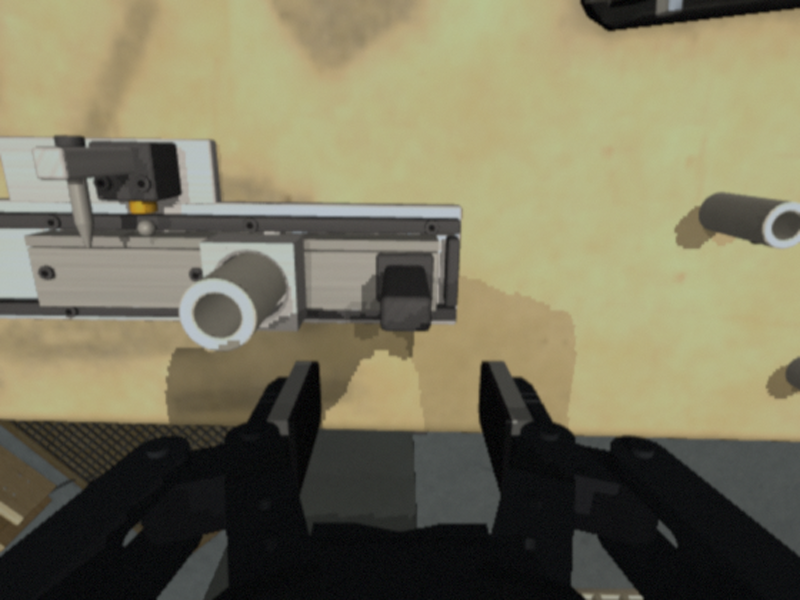

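The slug stands in the pocket, with its rim centred at (218,313). The post top is centred at (406,311). The pin tip is at (86,244).

Run:
```python
from h import *
import pickle;c,s=pickle.load(open('w4.pkl','rb'))
P=lambda u,v,z:onz(c,u*.7,v*.7,z).round(1)
p=P(406,311,106);print(p,totool(s,[p[0],p[1],67]),[P(381,311,106),P(432,311,106)])
print('slug',P(218,313,112),'pin',P(86,244,85),'ball',P(146,228,34))
```

```text
[509.  -86.2 106. ] [  0.63826225   1.98570189 106.42618083] [array([508.7, -74.6, 106. ]), array([509.4, -98.3, 106. ])]
slug [507.5  -0.8 112. ] pin [531.7  71.7  85. ] ball [531.5  68.1  34. ]
```

Call:
carry_out:
  moves:
    - [0.6, 2, 25, 0, 0, 0, 0.6]
    - [0.6, 2, 55, 0, 0, 0, 0.6]
    - [0.6, 2, 80, 0, 0, 0, 0.6]
    - [0.6, 2, 97, 0, 0, 0, 0.6]
    - [0.6, 2, 105, 0, 0, 0, 0.6]
    - [0.6, 2, 105, 0, 0, 0, 0.6]
    - [0.6, 2, 105, 0, 0, 0, 0.1]
    - [0.6, 2, 105, 0, 0, 0, 0.1]
    - [0.6, 2, 105, 0, 0, 0, 0.1]
    - [0.6, 2, 105, 0, 0, 0, 0.1]
    - [0.6, 2, 105, 0, 0, 0, 0.1]
    - [0.6, 2, 105, 0, 0, 0, 0.1]
    - [0.6, 2, 105, 0, 0, 0, 0.1]
  newtons: 50

```text
time: 9.07
eef_pos: [510.0, -87.5, 69.7]
ee_rot: [1.0, 0.015, 0.001, -0.0]
force: [-0.5, 2.2, 6.6]
grip_width: 23.4
finger_force: 49.5
```

Call:
carry_out:
  moves:
    - [0, -3, -0.7, 0, 0, 0, 0.1]
    - [0, -8, -0.7, 0, 0, 0, 0.1]
    - [0.1, -13, -0.7, 0, 0, 0, 0.1]
    - [0.2, -18, -0.7, 0, 0, 0, 0.1]
    - [0.2, -23, -0.7, 0, 0, 0, 0.1]
    - [0.3, -28, -0.7, 0, 0, 0, 0.1]
    - [0.3, -30, -0.7, 0, 0, 0, 0.1]
    - [0.3, -30, -0.7, 0, 0, 0, 0.1]

```text
time: 9.73
eef_pos: [509.4, -58.2, 69.8]
ee_rot: [1.0, 0.014, 0.001, 0.0]
force: [2.1, -1.1, 1.2]
grip_width: 23.4
finger_force: 50.9
```

Call:
carry_out:
  moves:
    - [0.3, -4, 0, 0, 0, 0, 0.1]
    - [0.4, -9, 0, 0, 0, 0, 0.1]
    - [0.5, -14, 0, 0, 0, 0, 0.1]
    - [0.6, -19, 0, 0, 0, 0, 0.1]
    - [0.7, -24, 0, 0, 0, 0, 0.1]
    - [0.8, -28, 0, 0, 0, 0, 0.1]
    - [0.8, -28, 0, 0, 0, 0, 0.1]
    - [0.8, -28, 0, 0, 0, 0, 0.1]

```text
time: 10.4
eef_pos: [508.9, -29.1, 69.7]
ee_rot: [1.0, 0.015, 0.001, -0.0]
force: [-0.5, 2.5, 5.3]
grip_width: 23.6
finger_force: 51.7
```

Run:
```python
from h import *
s=r.observe();c=eyes.get_calibration('wrist');im=eyes.grab_frame('wrist')
import pickle;pickle.dump((c,s),open('w5.pkl','wb'))
print(s['time'],s['eef_pos'],s['force'],s['grip_width'])
cv2.imwrite('pics/w5.png',cv2.resize(im[120:330,80:360],(800,600),interpolation=cv2.INTER_CUBIC))
```

```text
10.4 [508.87978114 -29.12203539  69.69709185] [-0.49102876  2.49404403  5.25254347] 23.590323499659995
```

View pics/w5.png

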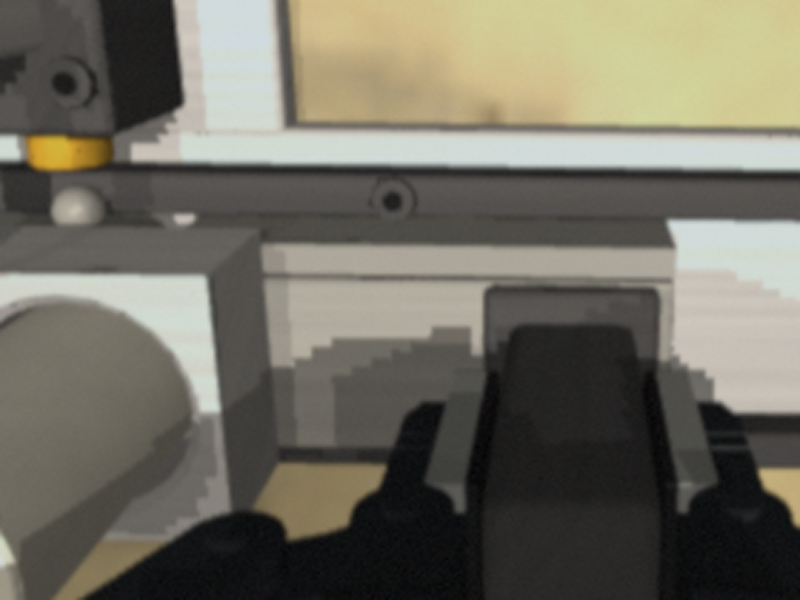

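The ball is at crop (78,205), a light gap in the slide's far edge at (183,218) looks like the notch, and the block's far right bottom corner is at (262,230).

Run:
```python
from h import *
import pickle;c,s=pickle.load(open('w5.pkl','rb'))
P=lambda u,v,z:onz(c,80+u*.35,120+v*.35,z).round(1)
print('ball',P(78,205,29),'notch',P(183,218,30),'blk bottom',P(262,230,40),'blk top',P(208,275,64), 'post flange',P(485,287,42),P(660,292,42))
```

```text
ball [531.5  70.7  29. ] notch [529.7  49.7  30. ] blk bottom [530.7  30.9  40. ] blk top [529.8  32.4  64. ] post flange [521.2 -11.4  42. ] [521.2 -44.6  42. ]
```

Call:
carry_out:
  moves:
    - [0.1, -3, 0, 0, 0, 0, 0.1]
    - [0.2, -6, 0, 0, 0, 0, 0.1]
    - [0.2, -8, 0, 0, 0, 0, 0.1]
    - [0.2, -8, 0, 0, 0, 0, 0.1]
    - [0.2, -8, 0, 0, 0, 0, 0.1]

```text
time: 10.87
eef_pos: [508.8, -21.5, 69.7]
ee_rot: [1.0, 0.015, 0.001, -0.0]
force: [-0.2, 1.3, 7.0]
grip_width: 23.6
finger_force: 51.8
```

Call:
carry_out:
  moves:
    - [0, -0.5, 0, 0, 0, 0, 0.1]
    - [0, -1, 0, 0, 0, 0, 0.1]
    - [0, -1, 0, 0, 0, 0, 0.1]

```text
time: 11.12
eef_pos: [508.7, -20.9, 69.7]
ee_rot: [1.0, 0.015, 0.0, -0.0]
force: [-0.1, -1.3, 6.4]
grip_width: 23.5
finger_force: 51.8
```

Call:
carry_out:
  moves:
    - [0, -0.5, 0, 0, 0, 0, 0.1]
    - [0, -1, 0, 0, 0, 0, 0.1]
    - [0, -1, 0, 0, 0, 0, 0.1]

```text
time: 11.37
eef_pos: [508.7, -19.8, 69.7]
ee_rot: [1.0, 0.015, 0.001, -0.0]
force: [-0.6, 0.3, 7.1]
grip_width: 23.4
finger_force: 51.8
```

Call:
carry_out:
  moves:
    - [0, -0.5, 0, 0, 0, 0, 0.1]
    - [0, -1, 0, 0, 0, 0, 0.1]
    - [0, -1, 0, 0, 0, 0, 0.1]

```text
time: 11.62
eef_pos: [508.7, -18.5, 69.7]
ee_rot: [1.0, 0.015, 0.001, -0.0]
force: [0.1, 1.2, 6.6]
grip_width: 23.1
finger_force: 51.8
```

Call:
carry_out:
  moves:
    - [0, -0.5, 0, 0, 0, 0, 0.1]
    - [0, -1, 0, 0, 0, 0, 0.1]
    - [0, -1, 0, 0, 0, 0, 0.1]

```text
time: 11.87
eef_pos: [508.7, -17.5, 69.7]
ee_rot: [1.0, 0.015, 0.001, -0.0]
force: [0.4, 1.6, 6.7]
grip_width: 23.9
finger_force: 51.8
```

Call:
carry_out:
  moves:
    - [0, -0.5, 0, 0, 0, 0, 0.1]
    - [0, -1, 0, 0, 0, 0, 0.1]
    - [0, -1, 0, 0, 0, 0, 0.1]

```text
time: 12.12
eef_pos: [508.7, -16.6, 69.7]
ee_rot: [1.0, 0.015, 0.001, -0.0]
force: [-0.5, 0.0, 7.3]
grip_width: 23.3
finger_force: 51.8
```

Call:
carry_out:
  moves:
    - [0, -0.5, 0, 0, 0, 0, 0.1]
    - [0, -1, 0, 0, 0, 0, 0.1]
    - [0, -1, 0, 0, 0, 0, 0.1]

```text
time: 12.37
eef_pos: [508.7, -16.4, 69.7]
ee_rot: [1.0, 0.014, 0.001, 0.0]
force: [0.2, -2.6, 6.6]
grip_width: 23.5
finger_force: 51.8
```

Call:
carry_out:
  moves:
    - [0, -0.4, 0, 0, 0, 0, 0.1]
    - [0, -0.8, 0, 0, 0, 0, 0.1]
    - [0, -0.8, 0, 0, 0, 0, 0.1]

```text
time: 12.62
eef_pos: [508.7, -16.3, 69.8]
ee_rot: [1.0, 0.014, 0.001, 0.001]
force: [-0.9, -5.3, 6.7]
grip_width: 23.4
finger_force: 51.8
```

Run:
```python
from h import *
s=r.observe();c=eyes.get_calibration('wrist');im=eyes.grab_frame('wrist')
import pickle;pickle.dump((c,s),open('w6.pkl','wb'))
print(s['time'],s['eef_pos'],s['force'],s['grip_width'])
cv2.imwrite('pics/w6.png',cv2.resize(im[120:330,40:320],(800,600),interpolation=cv2.INTER_CUBIC))
```

```text
12.6167 [508.6929307  -16.27037391  69.75246088] [-0.89908152 -5.26477306  6.71717274] 23.418910895008615
```

View pics/w6.png

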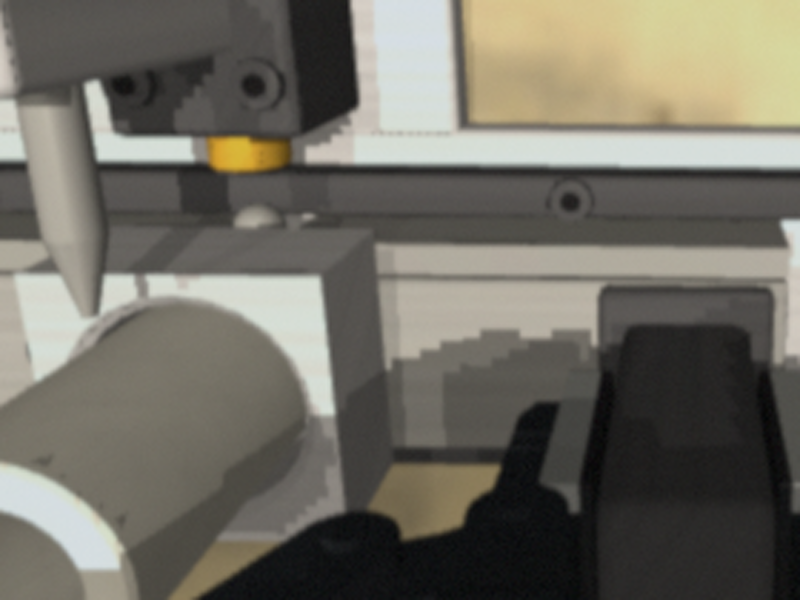

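The ball at (258,215) has moved forward into the notch. The push force rose to 5 N with no travel, so this is the detent. I relax the push.

Call:
carry_out:
  moves:
    - [0, 0.7, 0, 0, 0, 0, 0.1]
    - [0, 1.4, 0, 0, 0, 0, 0.1]
    - [0, 1.4, 0, 0, 0, 0, 0.1]
    - [0, 1.4, 0, 0, 0, 0, 0.1]
    - [0, 1.4, 0, 0, 0, 0, 0.1]

```text
time: 13.08
eef_pos: [508.7, -16.5, 69.7]
ee_rot: [1.0, 0.015, 0.001, -0.0]
force: [-0.8, -0.6, 6.8]
grip_width: 23.3
finger_force: 51.7
```

Run:
```python
from h import *
import pickle
s=r.observe();print(s['time'],s['eef_pos'],s['force'],s['grip_width'])
c=eyes.get_calibration('wrist');im=eyes.grab_frame('wrist')
P=lambda u,v,z:onz(c,40+u*.35,120+v*.35,z).round(1)
print('ball',P(258,215,29),'blk',P(375,230,40)+[0,25,0],P(322,275,64)+[0,25,0],'flange',(P(600,287,42)+P(775,292,42))/2+[0,85,0],'pin',P(91,315,85))
```

```text
13.0833 [508.68234126 -16.45234335  69.70916219] [-0.843397   -0.55483746  6.79457842] 23.286409309539298
ball [529.7  70.4  29. ] blk [530.5  68.7  40. ] [529.6  70.1  64. ] flange [521.    69.45  42.  ] pin [530.   70.6  85. ]
```

The pocket at y≈69.5 is level with the pin and ball at y≈70.5. The slide rests in the notch with almost no push, still gripped.

```bash
python3 -c "
from plant import job
print(job.hand_in())"
```

```text
the job is handed in; nothing more can be done
None
```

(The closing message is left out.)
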